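# Wind the paper-press timer past its top mark and set twenty minutes

### The arm

A 6-joint arm with a two-finger parallel gripper is mounted at the origin on the work surface. World frame = base frame: x ahead of the robot, y to its left, z up, the work surface at z = 0. Lengths are in m, angles in rad, forces in N, time in s.
With the tool pointing down it reaches from about 0.3 to 0.75 m from the base axis. Payload 8.5 kg.
Tool frame: the origin (TCP) lies on the mounting face of the last link; the fingertips stand 173 mm ahead of it and the grasp point (between the pads) lies 155 mm ahead of it; z points along the fingers, y is the line along which they close (so a half turn about z gives the same grasp; the last joint's range is limited). The gripper opens to 85 mm and grips with 20 to 120 N. Pads are 22 mm wide; open, the fingers measure 114 mm over their backs; the gripper's body (76 mm by 85 mm) begins 54 mm behind the grasp point. The pads swing forward as they close: fully open they stand 13 mm farther back than shut.
Start: joints at [1.1, 0.381, 1.297, -0, 1.464, -0.215], TCP at [0.139, 0.532, 0.405] pointing down, gripper open.
Joint ranges: [-3.11, 3.11], [-0.89, 2.33], [0.22, 2.48], [-1.42, 4.56], [0.17, 2.85], [-2.88, 2.88]. Speed limits (rad/s): [2.39, 2.39, 3.14, 3.14, 3.14, 3.14].

### API

Orientations are given as a unit quaternion [x, y, z, w].
In Python, from bench import r, read_camera gives the robot as it stands. The module is installed in compiled form; this text tells all that it offers.
- The arm moves only by the shell command python3 -m handwheel [OPENING], which reads ROWS from standard input. ROWS is a JSON list that holds a single list of rows (three levels of brackets), with 1 to 5 rows, each of 6 numbers: dx, dy, dz in fractions of the full range, 1 being 75 cm, then a rotation vector rx, ry, rz in a scale on which 1.0 is pi rad; each row shifts and turns the commanded pose from where the row before left it, along the tool's axes as they then stand; what a row does not reach is not made up. A row lasts 1/10 s, in which the tool goes at most 0.05 m and 0.15 rad, less where a joint would pass 70% of its speed; a pose out of reach is approached as far as the arm can. OPENING is the finger opening in m, set as the command begins (- or left out keeps the last). The fingers move at their own pace and stop on an object; the grip force is fixed at half the most. Time passes only in rows, so rows that do not move let the fingers close. It prints the time, the measured TCP pose, the force, the opening and the grip force at its end. A shift or turn number past 1, either way, is cut back to 1. Input that does not fit is refused with a message, and nothing moves.
- r.get_obs(): the state, without advancing time (a new reading comes with each control period).
- read_camera(name): name is "side" or "top" or "wrist"; returns a dict with "pixels" (400x640x3 uint8, red, green, blue), "camera_matrix" (3x3 intrinsics, pixels), "k1" (the pictures are not rectified: a ray, as slopes to the right and down, at radius r is drawn at 1 + k1 r^2 times it, then the intrinsics apply), "rvec" (rotation vector, rad) and "tvec" (3), from world to camera coordinates, as OpenCV has them. Camera axes: x right, y down, z forward; pixel columns grow to the right and rows downward; lengths in m; the calibration is good to about 2 mm. A picture is of the moment at which its call begins. There is no depth.
- r.finish_job(): hands the job in; it is judged then, once.
The state is a dict: "time_s": time; "joint_positions": joint angles; "joint_vel": joint speeds; "tau": joint torques, N m; "ee_pos": TCP position; "ee_rot": TCP orientation; "force": force on the tool from outside, world axes, zero at the start; "moment": the same for the moment, N m; "width": finger opening in m; "grip_force": force on a finger pad.
Only numpy, scipy, OpenCV 4.12 (cv2) and the standard library are available. Lean on these libraries where they do the work, as an engineer would, in place of code of your own. Each camera call takes 0.05 s, during which the arm holds its last target. There are 200 camera calls.

### The job

Set the push-and-turn bench timer for a 20 minute pressing: twist its dial clockwise until it is clearly past the 30 minute top mark, so that the bell is armed, then turn it back down to 20 minutes and let go. The timer stands loose on its mat and its dial is stiff, so hold it down while you twist so that it neither spins nor wanders, but do not lean on it with more than about two kilos. Leave the other things on the table where they are.

Things in the scene. Friction and masses are not known exactly. Their poses are not given: they have to be found in the camera images.
- timer: White plastic box 96 x 96 mm, top face 38 mm above its underside, 0.25 to 0.46 kg in all, LOOSE on the mat on four small rubber feet 32 mm from the centre. Origin: centre of its underside; z up; -x its front, with the 0 min dot. Under its own weight alone the whole timer spins on the mat instead of the dial turning; 12 to 16 N of push on the dial holds it.
- dial (a joint): Dial angle (rad) relative to the timer box: 0 = pointer at the 0 min dot, growing clockwise seen from above, 5 degrees (0.0873 rad) a minute: 20 min = 1.745, 30 min top mark = 2.618, hard end stop = 2.967. Stiff: about 0.17 N m turns it, either way; it stays where it is left. Starts between 0.5 and 1.2.
- dial_grip (a point): On the dial's vertical axis, in its grip bar, 64 mm above the timer's underside; turns with the dial. The bar is a grey upright fin 52 mm long (point x), 14 mm thick (point y), its top 12 mm above this point; the pointer is its -x end: black line on the bar's top and black nub on the skirt below.
- dial_skirt (a point): Centre of the upper face of the dial's round grey skirt, 17 mm below dial_grip: 64 mm diameter, 5 mm thick, one piece with the bar, floating 4 mm above the box. Fingertips that hold the bar may rest on it. Under push the dial gives up to 2 mm on a stiff return spring (no catch), then is solid: judge the push by force, not by travel. Turns with the dial.
- zero_mark (a point): The 0 min mark, a black round dot on the top face of the timer box, 41 mm in front (-x) of the axis. From it, clockwise seen from above, the other black marks follow every 25 degrees (5 minutes): thin lines at 5, 10, 15, 20 and 25 min, then the top mark. 20 min is the fourth thin line after the dot.
- top_mark (a point): The 30 min top mark, a wide black bar (6 x 11 mm) on the top face of the timer box, 41 mm from the axis, 150 degrees clockwise from the dot; the last mark.
- mat: Fixed cork mat 260 (x) x 320 (y) x 5 mm under the timer; origin at the centre of its underside, on the table.
- brayer: Bystander on the mat: ink roller lying flat, rubber roller 60 mm long, wooden handle 80 mm; 28 mm tall. Origin under the roller.
- stamp: Bystander on the mat: turned wooden stamp 40 mm wide, 45 mm tall. Origin under its centre.
- mould: Bystander: wooden papermaking mould, a frame 200 x 240 x 22 mm with a screen. Origin under its centre.
- sizing_jar: Bystander: closed jar, 68 mm wide, 85 mm tall. Origin under its centre.
- bowl: Bystander: white bowl 120 mm wide, 50 mm tall. Origin under its centre.
- brush: Bystander: flat brush lying on the table. Origin on the underside.
- press_block: Bystander: dark wooden block 120 x 80 x 35 mm. Origin under its centre.
Not all that is in view belongs to the job. Leave any yellow look-alike of the timer alone.

How it is judged:
On the way, in this order (a step that is already met when the one before it is completed fails the run):
1. the dial has been wound clearly past the 30 minute top mark (value of joint dial above 2.65799 rad), for 0.1 s.
2. the dial is turned back down to 20 minutes (value of joint dial between 1.61433 and 1.87633 rad), for 0.2 s.
At the end, for the whole second after the job is handed in: The dial is at rest at 20 minutes (within 1.5 minutes, 0.131 rad), having been past the 30 minute mark before; the timer stands upright on its mat, at rest, its 0 minute dot within 30 mm of where it was (neither carried off nor spun round) (all of step 2 and velocity of joint dial between -0.05 and 0.05 rad/s and angle between timer's own z axis and vertical below 0.1 rad and z of timer in the frame of mat below 0.012 m and distance of zero_mark from where it was at the start of the episode below 0.03 m and linear speed of timer below 0.02 m/s); the robot touches nothing.
It fails at once if the timer pressed on its mat with more than 25 N in all (own weight and some two kilos of push) (contact force between timer and mat above 25 N).
It fails at once if the timer spun or dragged so that its 0 minute dot is more than 45 mm from where it was (distance of zero_mark from where it was at the start of the episode above 0.045 m).
It fails at once if the timer lifted or tipped (angle between timer's own z axis and vertical above 0.3 rad or z of timer in the frame of mat above 0.03 m).
It fails at once if a bystander pushed more than 40 mm (distance of any of brayer, stamp, mould, sizing_jar, bowl, brush, press_block from where it was at the start of the episode above 0.04 m).
It also fails if it takes over 64 s, if anything falls off the work surface, if the arm or the gripper's body presses on something with over 40 N, if the wrist force passes 120 N, or if a joint passes its speed limit or range.

## Working session

There is one attempt and no reset: what is moved stays moved. The work goes in short steps, Python scripts to look and compute and a shell command to move; the robot and the scene stay as the last step left them, time stands still between calls to the robot, and variables do not carry over. Pictures are saved under pics/ and viewed, at most 10 in all, crops included, and the job is handed in when it is done.

```bash
mkdir -p pics
cat > h.py <<'E'
import numpy as np, cv2
from bench import r, read_camera
def snap(n,f):
    c=read_camera(n); cv2.imwrite(f'pics/{f}.png',c['pixels'][:,:,::-1]); np.save(f'pics/{f}.npy',c,allow_pickle=True); return c
def load(f): return np.load(f'pics/{f}.npy',allow_pickle=True).item()
def ray(c,u,v):
    K=np.array(c['camera_matrix']);k=float(c['k1'])
    d=cv2.undistortPoints(np.array([[[u,v]]],float),K,np.array([k,0,0,0,0.]))[0,0]
    R=cv2.Rodrigues(np.array(c['rvec'],float))[0];t=np.array(c['tvec'],float).ravel()
    return -R.T@t, R.T@np.array([d[0],d[1],1.])
def atz(c,u,v,z):
    o,d=ray(c,u,v); return o+d*(z-o[2])/d[2]
def proj(c,p):
    return cv2.projectPoints(np.array(p,float).reshape(-1,1,3),np.array(c['rvec'],float),np.array(c['tvec'],float),np.array(c['camera_matrix'],float),np.array([float(c['k1']),0,0,0,0]))[0][:,0]
E
python3 - <<'E'
from h import *
for n in ('top','side'):
    c=snap(n,n+'0'); print(n,c['camera_matrix'],c['k1'],ray(c,320,200))
print(r.get_obs())
a=cv2.imread('pics/top0.png');b=cv2.imread('pics/side0.png')
E
```

```text
top [[426.67756466   0.         320.0912309 ]
 [  0.         426.67756466 205.25848415]
 [  0.           0.           1.        ]] 0.03274270734344815 (array([0.27746681, 0.03361765, 1.42392517]), array([ 0.19032546, -0.01536725, -0.98167815]))
side [[420.08902397   0.         322.53676846]
 [  0.         420.08902397 198.06343386]
 [  0.           0.           1.        ]] -0.06204376712638461 (array([ 0.14037425, -0.9382693 ,  0.70580992]), array([ 0.29989282,  0.78632779, -0.54019498]))
{'time_s': 0.1, 'joint_positions': array([ 1.09971099e+00,  3.81120686e-01,  1.29812595e+00, -5.75358284e-06,
        1.46360791e+00, -2.15314727e-01]), 'joint_vel': array([-0.0012658 , -0.00234025, -0.00117668, -0.00023969, -0.00128392,
       -0.00016635]), 'tau': array([ 4.24996542e-03, -4.49218261e+01, -2.31654829e+01, -1.09548364e-04,
        3.69517817e-03, -4.69926476e-05]), 'ee_pos': array([0.13913852, 0.53207137, 0.40419755]), 'ee_rot': array([ 1.27536673e-01,  9.91833655e-01, -5.95115168e-04, -2.09622094e-04]), 'force': array([ 1.14284808,  0.67654879, -0.09630589]), 'moment': array([-0.01836832,  0.03265785,  0.04107343]), 'grip_force': 0.0, 'width': 0.08555549881139705}
```

View pics/top0.png

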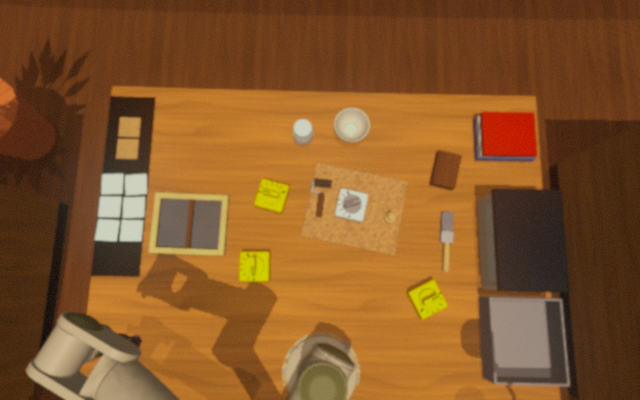

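View pics/side0.png

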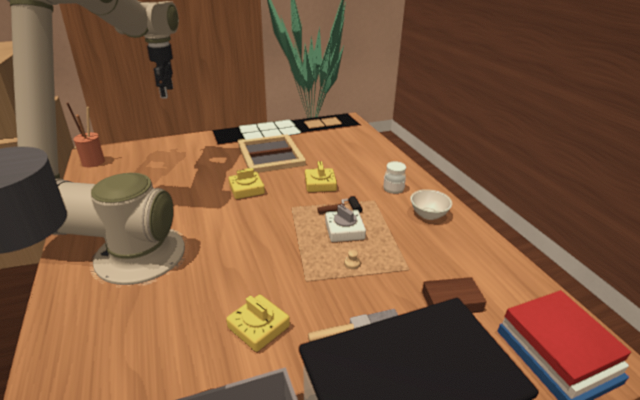

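White timer at top (352,205) / side (346,225). The yellow look-alikes are at top (272,196), (255,266) and (428,299). Only the white one, on the mat, fits, so I'll check it in a close crop.

Run:
```python
from h import *
a=cv2.imread('pics/top0.png')[180:230,320:384];b=cv2.imread('pics/side0.png')[190:250,310:380]
a=cv2.resize(a,(512,400),interpolation=cv2.INTER_CUBIC) ; b=cv2.resize(b,None,fx=4,fy=400/60,interpolation=cv2.INTER_CUBIC)
cv2.imwrite('pics/crop0.png',np.hstack([a,b]))
c=load('top0')
print(atz(c,352,205,0.045))
```

```text
[ 0.53016493 -0.09349774  0.045     ]
```

View pics/crop0.png

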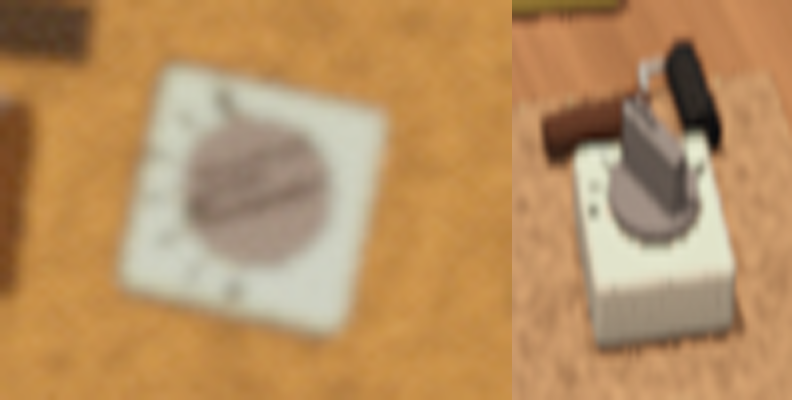

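The crop confirms it: white box, black 0 dot at about top (349,216), wide top mark at about (348,192), and the bar's pointer end to the left at about (345,207), roughly 11 min. Moving over it now.

The rows are not in the units I measure in: shifts go in shares of 75 cm and turns go in shares of pi rad. I convert before sending: -0.035 m / 0.75 = -0.0467, -0.033 m / 0.75 = -0.044.

```bash
echo '[[[-0.0467,-0.044,0,0,0,0],[-0.0467,-0.044,0,0,0,0],[-0.0467,-0.044,0,0,0,0],[-0.0467,-0.044,0,0,0,0],[-0.0467,-0.044,0,0,0,0]]]' | python3 -m handwheel 0.085
echo '[[[-0.0467,-0.044,0,0,0,0],[-0.0467,-0.044,0,0,0,0],[-0.0467,-0.044,0,0,0,0],[-0.0467,-0.044,0,0,0,0],[-0.0467,-0.044,0,0,0,0]]]' | python3 -m handwheel
echo '[[[-0.0467,-0.044,0,0,0,0],[-0.0467,-0.044,0,0,0,0],[-0.0467,-0.044,0,0,0,0],[-0.0467,-0.044,0,0,0,0],[-0.0467,-0.044,0,0,0,0]]]' | python3 -m handwheel
echo '[[[0,0,0,0,0,0.0446],[0,0,0,0,0,0.0446],[0,0,0,0,0,0.0446],[0,0,0,0,0,0.0446],[0,0,0,0,0,0.0446]]]' | python3 -m handwheel
echo '[[[0,0,0,0,0,0.0446],[0,0,0,0,0,0.0446],[0,0,0,0,0,0]]]' | python3 -m handwheel
python3 - <<'E'
from h import *
o=r.get_obs(); print(o['ee_pos'],o['ee_rot'],o['joint_positions'],o['force'])
c=snap('wrist','w1'); print(c['tvec'],ray(c,320,200))
E
```

```text
time_s: 0.6
ee_pos: [0.2671, 0.3265, 0.4046]
ee_rot: [0.127, 0.992, -0.0, -0.0]
force: [2.4, -0.4, -0.3]
width: 0.0854
grip_force: 0.0
time_s: 1.1
ee_pos: [0.3948, 0.1223, 0.4047]
ee_rot: [0.128, 0.992, 0.0, -0.0]
force: [1.1, 1.7, -0.5]
width: 0.085
grip_force: 0.0
time_s: 1.6
ee_pos: [0.5225, -0.0816, 0.4044]
ee_rot: [0.128, 0.992, 0.0, -0.0]
force: [-0.2, -0.1, -0.5]
width: 0.085
grip_force: 0.0
time_s: 2.1
ee_pos: [0.5218, -0.0797, 0.4044]
ee_rot: [0.463, 0.887, -0.0, -0.0]
force: [0.2, 0.2, 0.5]
width: 0.0851
grip_force: 0.0
time_s: 2.4
ee_pos: [0.5218, -0.0796, 0.4044]
ee_rot: [0.58, 0.815, -0.0, -0.0]
force: [0.0, 0.4, 0.4]
width: 0.0844
grip_force: 0.0
[ 0.52179635 -0.07962291  0.40442461] [ 5.79815618e-01  8.14747637e-01 -8.34573085e-05 -3.59918084e-04] [-3.75915131e-01  3.42037374e-01  1.35862872e+00  1.09795157e-05
  1.44166542e+00 -7.09708045e-01] [0.02309177 0.42328487 0.37269648]
[-0.46664305 -0.27417277  0.30577628] (array([ 0.49583254, -0.00405045,  0.37491234]), array([ 0.0987669 , -0.28170702, -0.95447684]))
```

View pics/w1.png

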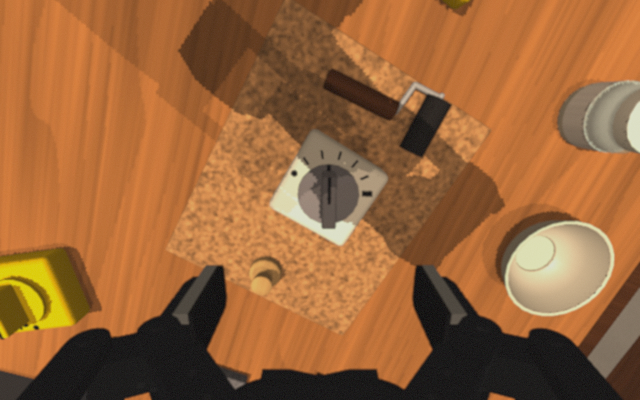

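The wrist view shows the timer with the 0 dot at (294,173), the thin lines at (306,161), (322,154), (340,156), (354,162) and (365,177), the top mark at (367,194), and the pointer line upward at (329,180), between the 10 and 15 min lines. I'll fit the pose next.

```bash
cat > fit.py <<'E'
from h import *
from scipy.optimize import least_squares
def fit(f,box,thr=70,show=None):
    c=load(f);g=cv2.cvtColor(c['pixels'],cv2.COLOR_RGB2GRAY);x0,y0,x1,y1=box
    n,l,s,ce=cv2.connectedComponentsWithStats((g[y0:y1,x0:x1]<thr).astype(np.uint8))
    return [(np.round(ce[i]+[x0,y0],1),s[i,4],s[i,2],s[i,3]) for i in range(1,n) if s[i,4]>2]
E
python3 - <<'E'
from fit import *
for b in fit('w1',(280,140,380,210),75): print(b)
c=load('w1'); im=cv2.imread('pics/w1.png')[120:250,260:400]
cv2.imwrite('pics/crop1.png',cv2.resize(im,None,fx=4.5,fy=4.5,interpolation=cv2.INTER_CUBIC))
E
```

```text
(array([300.2, 142. ]), np.int32(4), np.int32(3), np.int32(3))
(array([338. , 140.2]), np.int32(4), np.int32(3), np.int32(2))
(array([357.5, 146.1]), np.int32(188), np.int32(23), np.int32(14))
(array([321.5, 153.8]), np.int32(11), np.int32(2), np.int32(7))
(array([339.2, 155.4]), np.int32(11), np.int32(3), np.int32(7))
(array([305.4, 160.6]), np.int32(9), np.int32(4), np.int32(6))
(array([369. , 159.7]), np.int32(3), np.int32(3), np.int32(2))
(array([354.3, 163.5]), np.int32(12), np.int32(6), np.int32(6))
(array([327.5, 179.6]), np.int32(693), np.int32(39), np.int32(45))
(array([293.7, 172.8]), np.int32(12), np.int32(4), np.int32(4))
(array([364. , 177.2]), np.int32(5), np.int32(5), np.int32(3))
(array([366.8, 193.5]), np.int32(34), np.int32(9), np.int32(4))
```

View pics/crop1.png

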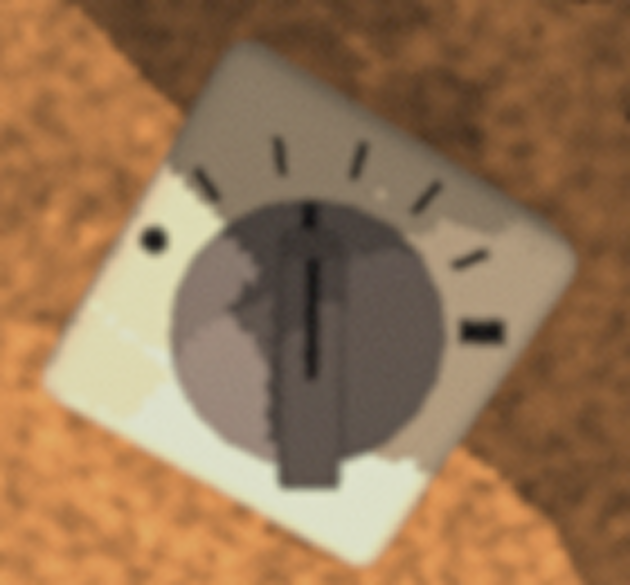

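```bash
cat >> fit.py <<'E'
def solve(c,marks,pts,tz=0.005):
    # marks {deg:(u,v)}, radius 41mm on face; pts: {height: list of px} on bar centre plane
    def P(p):
        x,y,yaw,z=p; a=yaw+np.pi-np.radians(np.array(list(marks)))
        return np.c_[x+.041*np.cos(a),y+.041*np.sin(a),np.full(len(a),z+.038)]
    uv=np.array(list(marks.values()))
    o=r.get_obs()['ee_pos']
    s=least_squares(lambda p:np.r_[(proj(c,P(p))-uv).ravel(),(p[3]-tz)/.002],[.53,-.09,-.2,tz])
    x,y,yaw,z=s.x
    out=[]
    for h,p in pts:
        q=atz(c,*p,z+h); out.append((q[:2]-[x,y]))
    return s.x,np.sqrt(2*s.cost/len(uv)),out
E
python3 - <<'E'
from fit import *
c=load('w1')
m={0:(293.7,172.8),25:(305.4,160.6),50:(321.8,154),75:(339.6,155.6),100:(354.3,163.5),125:(364.3,177.4),150:(366.8,193.5)}
p,e,o=solve(c,m,[(.047,(328.7,167.8)),(.076,(329.5,177.8)),(.076,(329.5,204))])
print(p,e,o)
yaw=p[2]
for d in (o[0],o[1]-o[2]):
    h=np.arctan2(d[1],d[0]); print('pointer heading',h,'dial',(yaw+np.pi-h+np.pi)%(2*np.pi)-np.pi)
from scipy.spatial.transform import Rotation as R
ob=r.get_obs();M=R.from_quat(ob['ee_rot']).as_matrix();print(M,np.arctan2(M[1,1],M[0,1]))
print('tool disp to axis',M.T@(np.array([p[0],p[1],.005+.064+.155])-ob['ee_pos']))
E
```

```text
[ 0.53516107 -0.09141864 -0.21118627  0.0055569 ] 0.31913344998373433 [array([-0.0088224 ,  0.02701118]), array([-0.00773296,  0.02387828]), array([ 8.03312841e-04, -1.27218988e-05])]
pointer heading 1.886492954550397 dial 1.0439134335779112
pointer heading 1.913960199605806 dial 1.0164461885225018
[[-3.31609028e-01  9.43416750e-01 -5.36710723e-04]
 [ 9.43416835e-01  3.31609166e-01  1.89580760e-04]
 [ 3.56831860e-04 -4.43475240e-04 -9.99999838e-01]] 0.33800877778377614
tool disp to axis [-0.01560426  0.00876369  0.18047878]
```

Converted, 0.035 m / 0.75 = 0.0467, -0.0155 m / 0.75 = -0.0207, 0.018 rad / 3.1416 = 0.0057.

```bash
echo '[[[-0.0207,0.012,0,0,0,0.0057],[0,0,0.0467,0,0,0],[0,0,0.0467,0,0,0],[0,0,0.0467,0,0,0],[0,0,0,0,0,0]]]' | python3 -m handwheel 0.045
echo '[[[0,0,0,0,0,0],[0,0,0,0,0,0]]]' | python3 -m handwheel
python3 - <<'E'
from h import *
o=r.get_obs(); print(o['ee_pos'],o['ee_rot'],o['force'],o['moment'])
c=snap('wrist','w2')
cv2.imwrite('pics/w2c.png',cv2.resize(cv2.imread('pics/w2.png')[100:400,120:520],(800,600),interpolation=cv2.INTER_CUBIC))
E
```

```text
time_s: 2.95
ee_pos: [0.5347, -0.0911, 0.2959]
ee_rot: [0.585, 0.811, -0.001, -0.004]
force: [0.6, 0.3, 0.2]
width: 0.0448
grip_force: 0.0
time_s: 3.15
ee_pos: [0.5358, -0.0915, 0.3017]
ee_rot: [0.586, 0.81, 0.0, 0.002]
force: [0.4, -0.9, -0.1]
width: 0.0448
grip_force: 0.0
[ 0.53582718 -0.09145502  0.30167968] [5.86131866e-01 8.10213916e-01 3.93507819e-04 1.64061031e-03] [ 0.4001586  -0.94652516 -0.09581278] [ 0.00304801 -0.02446339  0.03397886]
```

View pics/w2c.png

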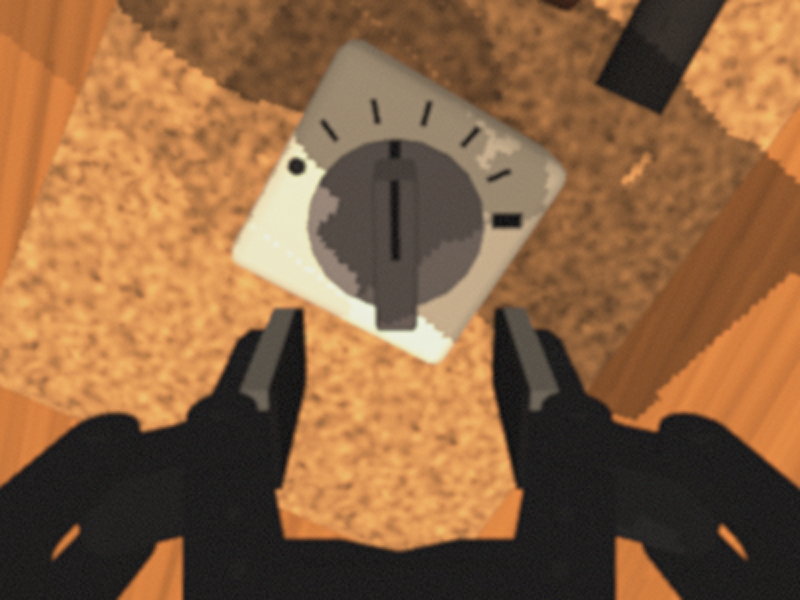

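The closer view (2x crop) shows the dot at (296,166), the top mark at (507,220), the pointer line from (395,180) to (395,260), and the fingers centred at x≈400, straddling the bar. Refitting.

Run:
```python
from fit import *
c=load('w2'); f=lambda X,Y:(120+X/2-.25,100+Y/2-.25)
m={0:f(296.5,166.5),25:f(329.5,130.5),50:f(376,111),75:f(426.5,113.5),100:f(471,136.5),125:f(498.5,175.5),150:f(507,220)}
p,e,o=solve(c,m,[(.047,f(395,149)),(.076,f(394.5,180)),(.076,f(395.5,260)),(.076,f(397,328))])
print(p,e,o)
for d in (o[0],o[1]-o[2],o[1]-o[3]):
    h=np.arctan2(d[1],d[0]); print('heading',h,'dial',(p[2]+np.pi-h)%(2*np.pi))
from scipy.spatial.transform import Rotation as R
ob=r.get_obs();M=R.from_quat(ob['ee_rot']).as_matrix();print(np.arctan2(M[1,1],M[0,1]),ob['ee_pos'],ob['joint_positions'])
print('tool disp',M.T@(np.array([p[0],p[1],.005+.064+.155])-ob['ee_pos']))
```

```text
[ 0.53539922 -0.09138238 -0.20794758  0.00572326] 0.30644511036966443 [array([-0.00932032,  0.0274252 ]), array([-0.00846282,  0.02468389]), array([-4.86003914e-05, -5.57749847e-05]), array([ 0.00787208, -0.02268619])]
heading 1.8983960837151268 dial 1.0352489857012226
heading 1.8986337041240224 dial 1.035011365292327
heading 1.9028630514424545 dial 1.030782017973895
0.3179764105315922 [ 0.53573794 -0.09139296  0.30165507] [-3.86885126e-01  4.66279075e-01  1.47874803e+00 -1.37577132e-05
  1.19307241e+00 -7.04853470e-01]
tool disp [ 0.00029246 -0.0005244   0.07765349]
```

Converted, 0.03 m / 0.75 = 0.04, 0.025 m / 0.75 = 0.0333, -0.01 rad / 3.1416 = -0.0032.

```bash
echo '[[[0,0,0.04,0,0,-0.0032],[0,0,0.0333,0,0,0],[0,0,0.016,0,0,0],[0,0,0.0073,0,0,0],[0,0,0,0,0,0]]]' | python3 -m handwheel
echo '[[[0,0,0,0,0,0],[0,0,0,0,0,0]]]' | python3 -m handwheel
echo '[[[0,0,0,0,0,0],[0,0,0,0,0,0],[0,0,0,0,0,0],[0,0,0,0,0,0],[0,0,0,0,0,0]]]' | python3 -m handwheel 0.0
echo '[[[0,0,0,0,0,0],[0,0,0,0,0,0],[0,0,0,0,0,0]]]' | python3 -m handwheel
python3 -c "
from h import *
o=r.get_obs();print(o['ee_pos'],o['force'],o['moment'])"
```

```text
time_s: 3.7
ee_pos: [0.5357, -0.0914, 0.2277]
ee_rot: [0.583, 0.813, 0.0, 0.0]
force: [0.2, -0.5, 0.1]
width: 0.0449
grip_force: 0.0
time_s: 3.9
ee_pos: [0.5356, -0.0914, 0.2282]
ee_rot: [0.583, 0.813, 0.0, 0.001]
force: [0.6, 0.2, -0.3]
width: 0.0453
grip_force: 0.0
time_s: 4.4
ee_pos: [0.5354, -0.0913, 0.2275]
ee_rot: [0.583, 0.813, 0.0, 0.0]
force: [-2.3, -0.3, 4.6]
width: 0.0132
grip_force: 62.4
time_s: 4.7
ee_pos: [0.5354, -0.0913, 0.2274]
ee_rot: [0.583, 0.813, 0.0, 0.0]
force: [-0.8, 1.2, 5.6]
width: 0.013
grip_force: 62.6
[ 0.53544334 -0.09131273  0.22741764] [-0.78617405  1.22655926  5.59450296] [ 0.0907876   0.16757055 -0.00528429]
```

Gripped, with about 5.6 N already pushing down. I'll press further in small steps.

Converted, 0.0005 m / 0.75 = 0.0007.

```bash
echo '[[[0,0,0.0007,0,0,0],[0,0,0,0,0,0],[0,0,0,0,0,0]]]' | python3 -m handwheel
echo '[[[0,0,0.0007,0,0,0],[0,0,0,0,0,0],[0,0,0,0,0,0]]]' | python3 -m handwheel
python3 -c "
from h import *
o=r.get_obs();print(o['ee_pos'],o['force'],o['moment'])"
```

```text
time_s: 5.0
ee_pos: [0.5354, -0.0913, 0.2272]
ee_rot: [0.583, 0.813, 0.0, 0.0]
force: [-2.2, -0.0, 8.1]
width: 0.0127
grip_force: 63.2
time_s: 5.3
ee_pos: [0.5354, -0.0913, 0.227]
ee_rot: [0.583, 0.813, 0.0, 0.0]
force: [-2.7, 1.1, 11.5]
width: 0.0128
grip_force: 63.6
[ 0.53542702 -0.09131716  0.22697899] [-2.67586881  1.13041287 11.53686954] [ 0.13481369  0.51300052 -0.00204385]
```

Converted, 0.0004 m / 0.75 = 0.0005.

```bash
echo '[[[0,0,0.0005,0,0,0],[0,0,0,0,0,0],[0,0,0,0,0,0]]]' | python3 -m handwheel
echo '[[[0,0,0,0,0,0.0159],[0,0,0,0,0,0.0159],[0,0,0,0,0,0.0159],[0,0,0,0,0,0.0159],[0,0,0,0,0,0]]]' | python3 -m handwheel
python3 - <<'E'
from h import *
o=r.get_obs();print(o['ee_pos'],o['force'],o['moment'])
c=snap('wrist','w3')
cv2.imwrite('pics/w3c.png',cv2.resize(cv2.imread('pics/w3.png')[100:400,120:520],(800,600),interpolation=cv2.INTER_CUBIC))
E
```

```text
time_s: 5.6
ee_pos: [0.5354, -0.0913, 0.2268]
ee_rot: [0.583, 0.813, 0.0, 0.0]
force: [-3.0, 0.4, 12.4]
width: 0.0126
grip_force: 64.0
time_s: 6.1
ee_pos: [0.5354, -0.0913, 0.2268]
ee_rot: [0.661, 0.75, 0.0, 0.001]
force: [-3.4, 1.9, 12.9]
width: 0.0126
grip_force: 63.9
[ 0.53542284 -0.09127552  0.22680973] [-3.41372195  1.9477025  12.91192496] [ 0.20726296  0.62602782 -0.03002658]
```

View pics/w3c.png

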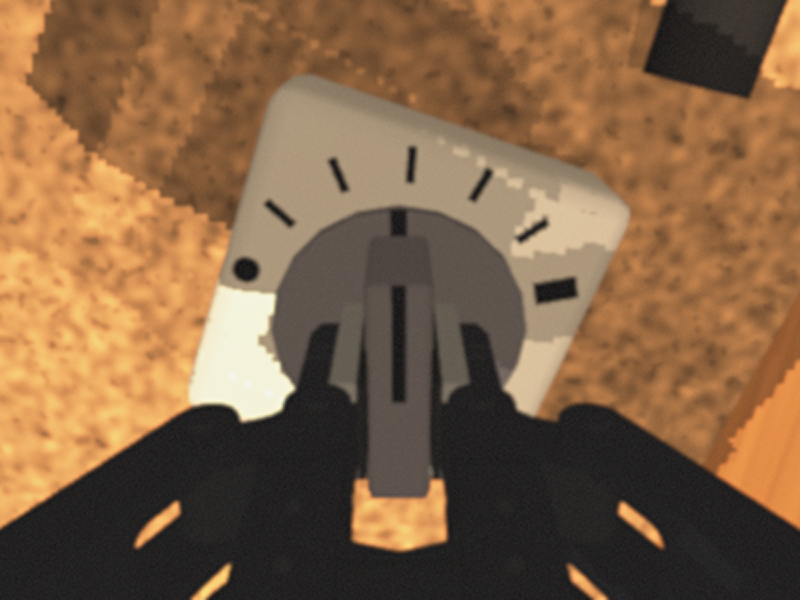

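Held in the pads: the pointer at crop (399,222) is now just short of the 15 min line at (411,165), and the box looks unturned. I'll check numerically with an automatic mark fit.

```bash
cat > trk.py <<'E'
from fit import *
from scipy.spatial.transform import Rotation as R
P0=np.array([.5354,-.0914,-.2079,.0057])
def track(f,p=P0):
    c=load(f);g=cv2.cvtColor(c['pixels'],cv2.COLOR_RGB2GRAY)
    n,l,s,ce=cv2.connectedComponentsWithStats((g<60).astype(np.uint8))
    ce=ce[(s[:,4]>8)&(s[:,4]<250)]
    for it in range(2):
        a=p[2]+np.pi-np.radians(np.arange(7)*25)
        q=proj(c,np.c_[p[0]+.041*np.cos(a),p[1]+.041*np.sin(a),np.full(7,p[3]+.038)])
        m={}
        for i in range(7):
            d=np.linalg.norm(ce-q[i],axis=1); j=d.argmin()
            if d[j]<(9 if it==0 else 4): m[25*i]=tuple(ce[j])
        p,e,_=solve(c,m,[],.0057)
    ob=r.get_obs();M=R.from_quat(ob['ee_rot']).as_matrix()
    bar=np.arctan2(M[1,1],M[0,1])+np.pi/2
    dot=lambda p:p[:2]-.041*np.array([np.cos(p[2]),np.sin(p[2])])
    print('marks',list(m),'fit',np.round(p,4),'rms',round(e,2),'dot moved mm',1e3*np.linalg.norm(dot(p)-dot(P0)))
    print('dial if pads hold',(p[2]+np.pi-bar)%(2*np.pi),'F',ob['force'],'M',ob['moment'],'j6',ob['joint_positions'][5],'t',ob['time_s'])
    return p
E
python3 -c "
from trk import *
track('w3')"
```

```text
marks [0, 25, 50, 75, 100, 125, 150] fit [ 0.5354 -0.0911 -0.2099  0.0065] rms 0.22 dot moved mm 0.39501715919426783
dial if pads hold 1.233971290825341 F [-4.19850281  1.00402956 13.65435282] M [ 0.15206134  0.63276538 -0.01072112] j6 -0.5137178009185677 t 6.15
```

The box stayed put and the dial turned 0.2 rad. I'll wind on in blocks.

Converted, 0.08 rad / 3.1416 = 0.0255.

```bash
echo '[[[0,0,0,0,0,0.0255],[0,0,0,0,0,0.0255],[0,0,0,0,0,0.0255],[0,0,0,0,0,0.0255],[0,0,0,0,0,0]]]' | python3 -m handwheel
python3 - <<'E'
from trk import *
snap('wrist','w4');track('w4')
E
```

```text
time_s: 6.65
ee_pos: [0.5355, -0.0913, 0.2268]
ee_rot: [0.773, 0.635, 0.0, 0.001]
force: [-4.2, 1.4, 13.4]
width: 0.0131
grip_force: 63.9
marks [0, 25, 50, 75, 100, 125, 150] fit [ 0.5354 -0.0912 -0.2099  0.0063] rms 0.25 dot moved mm 0.25217757172933003
dial if pads hold 1.5543524228765173 F [-4.39788661  0.72486856 12.38800456] M [ 0.16253702  0.57235917 -0.06943233] j6 -0.19342088007996516 t 6.7
```

Converted, 0.0002 m / 0.75 = 0.0003, 0.08 rad / 3.1416 = 0.0255.

```bash
echo '[[[0,0,0.0003,0,0,0.0255],[0,0,0,0,0,0.0255],[0,0,0,0,0,0.0255],[0,0,0,0,0,0.0255],[0,0,0,0,0,0]]]' | python3 -m handwheel
echo '[[[0,0,0,0,0,0.0255],[0,0,0,0,0,0.0255],[0,0,0,0,0,0.0255],[0,0,0,0,0,0.0255],[0,0,0,0,0,0]]]' | python3 -m handwheel
python3 - <<'E'
from trk import *
snap('wrist','w5');track('w5')
E
```

```text
time_s: 7.2
ee_pos: [0.5355, -0.0913, 0.2268]
ee_rot: [0.864, 0.504, 0.0, 0.001]
force: [-3.0, 0.3, 14.4]
width: 0.0124
grip_force: 64.1
time_s: 7.7
ee_pos: [0.5355, -0.0913, 0.2268]
ee_rot: [0.933, 0.36, 0.0, 0.001]
force: [-3.5, 0.7, 13.9]
width: 0.0126
grip_force: 64.1
marks [25, 50, 75, 100, 125, 150] fit [ 0.5354 -0.0911 -0.2091  0.0064] rms 0.2 dot moved mm 0.36216612630689954
dial if pads hold 2.1951334351462473 F [-3.47946076  1.27507126 13.01997073] M [ 0.11869177  0.60726178 -0.06783256] j6 0.44657872252325453 t 7.75
```

Need about 0.6 more, to about 2.8.

Converted, 0.08 rad / 3.1416 = 0.0255.

```bash
echo '[[[0,0,0,0,0,0.0255],[0,0,0,0,0,0.0255],[0,0,0,0,0,0.0255],[0,0,0,0,0,0.0255],[0,0,0,0,0,0]]]' | python3 -m handwheel
echo '[[[0,0,0,0,0,0.0255],[0,0,0,0,0,0.0255],[0,0,0,0,0,0.0255],[0,0,0,0,0,0.0127],[0,0,0,0,0,0]]]' | python3 -m handwheel
echo '[[[0,0,0,0,0,0],[0,0,0,0,0,0]]]' | python3 -m handwheel
python3 - <<'E'
from trk import *
snap('wrist','w6');track('w6')
cv2.imwrite('pics/w6c.png',cv2.resize(cv2.imread('pics/w6.png')[100:400,120:520],(800,600),interpolation=cv2.INTER_CUBIC))
E
```

```text
time_s: 8.25
ee_pos: [0.5355, -0.0914, 0.2268]
ee_rot: [0.978, 0.206, 0.001, 0.001]
force: [-3.7, 0.7, 13.4]
width: 0.0133
grip_force: 64.0
time_s: 8.75
ee_pos: [0.5355, -0.0914, 0.2268]
ee_rot: [0.998, 0.068, 0.001, 0.001]
force: [-3.7, 0.2, 13.7]
width: 0.0127
grip_force: 64.0
time_s: 8.95
ee_pos: [0.5355, -0.0914, 0.2267]
ee_rot: [0.998, 0.069, 0.001, 0.0]
force: [-3.3, -0.0, 14.3]
width: 0.0128
grip_force: 64.0
marks [50, 75, 100, 125, 150] fit [ 0.5354 -0.091  -0.2103  0.0064] rms 0.28 dot moved mm 0.4473768497606512
dial if pads hold 2.7932871368011796 F [-4.05533705  0.22323384 14.31448425] M [-0.00665797  0.69448339 -0.00360187] j6 1.0460016326799477 t 9.0
```

View pics/w6c.png

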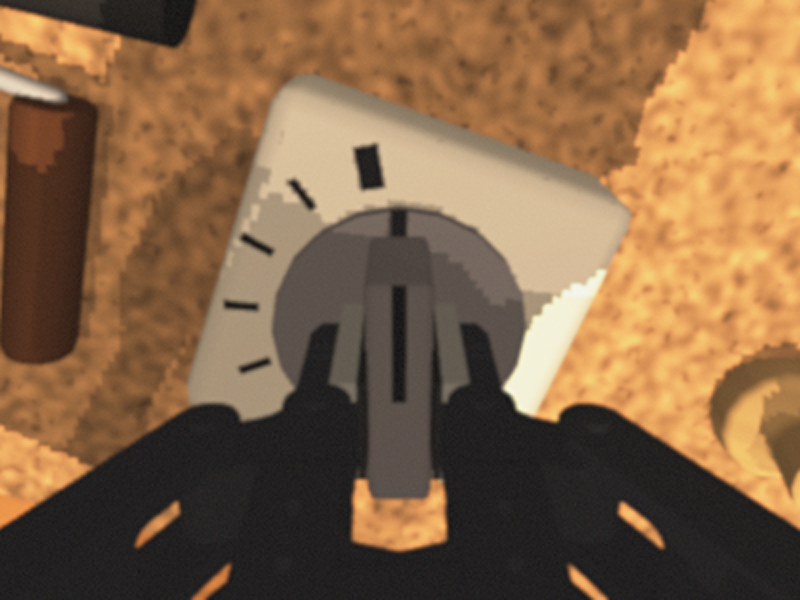

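The pointer at (399,222) is about 10° past the top mark at (369,165), so the dial is near 2.79 rad. Turning back 1.05 rad now.

Converted, -0.08 rad / 3.1416 = -0.0255.

```bash
echo '[[[0,0,0,0,0,-0.0255],[0,0,0,0,0,-0.0255],[0,0,0,0,0,-0.0255],[0,0,0,0,0,-0.0255],[0,0,0,0,0,0]]]' | python3 -m handwheel
echo '[[[0,0,0,0,0,-0.0255],[0,0,0,0,0,-0.0255],[0,0,0,0,0,-0.0255],[0,0,0,0,0,-0.0255],[0,0,0,0,0,0]]]' | python3 -m handwheel
echo '[[[0,0,0,0,0,-0.0255],[0,0,0,0,0,-0.0255],[0,0,0,0,0,-0.0255],[0,0,0,0,0,-0.0255],[0,0,0,0,0,0]]]' | python3 -m handwheel
echo '[[[0,0,0,0,0,-0.0255],[0,0,0,0,0,-0.0025],[0,0,0,0,0,0],[0,0,0,0,0,0],[0,0,0,0,0,0]]]' | python3 -m handwheel
python3 - <<'E'
from trk import *
snap('wrist','w7');track('w7')
E
```

```text
time_s: 9.5
ee_pos: [0.5355, -0.0914, 0.2267]
ee_rot: [0.974, 0.228, 0.001, 0.0]
force: [-3.2, 1.0, 14.6]
width: 0.0132
grip_force: 64.0
time_s: 10.0
ee_pos: [0.5355, -0.0913, 0.2267]
ee_rot: [0.925, 0.38, 0.0, 0.001]
force: [-3.8, 1.9, 14.3]
width: 0.013
grip_force: 64.1
time_s: 10.5
ee_pos: [0.5355, -0.0913, 0.2268]
ee_rot: [0.852, 0.523, 0.0, 0.001]
force: [-3.4, 1.4, 13.9]
width: 0.0127
grip_force: 64.1
time_s: 11.0
ee_pos: [0.5355, -0.0913, 0.2267]
ee_rot: [0.829, 0.559, 0.0, 0.001]
force: [-4.5, 1.6, 13.5]
width: 0.0131
grip_force: 64.1
marks [0, 25, 50, 75, 100, 125, 150] fit [ 0.5355 -0.0911 -0.209   0.0066] rms 0.23 dot moved mm 0.3743206698628797
dial if pads hold 1.7468588960129798 F [-3.72872597  1.80870127 14.10971657] M [ 0.1513627   0.65167119 -0.09148675] j6 -0.0018655789680211477 t 11.05
```

Converted, -0.0012 m / 0.75 = -0.0016.

```bash
echo '[[[0,0,-0.0016,0,0,0],[0,0,0,0,0,0],[0,0,0,0,0,0]]]' | python3 -m handwheel
echo '[[[0,0,0,0,0,0],[0,0,0,0,0,0],[0,0,0,0,0,0],[0,0,0,0,0,0],[0,0,0,0,0,0]]]' | python3 -m handwheel 0.045
echo '[[[0,0,-0.0067,0,0,0],[0,0,-0.02,0,0,0],[0,0,-0.04,0,0,0],[0,0,-0.04,0,0,0],[0,0,0,0,0,0]]]' | python3 -m handwheel
echo '[[[0,0,0,0,0,0],[0,0,0,0,0,0],[0,0,0,0,0,0]]]' | python3 -m handwheel
python3 - <<'E'
from trk import *
snap('wrist','w8');track('w8')
cv2.imwrite('pics/w8c.png',cv2.resize(cv2.imread('pics/w8.png')[100:400,120:520],(800,600),interpolation=cv2.INTER_CUBIC))
E
```

```text
time_s: 11.35
ee_pos: [0.5355, -0.0914, 0.2272]
ee_rot: [0.829, 0.559, 0.0, 0.0]
force: [-1.5, -0.1, 8.0]
width: 0.0128
grip_force: 63.0
time_s: 11.85
ee_pos: [0.5354, -0.0913, 0.2267]
ee_rot: [0.829, 0.559, -0.0, -0.0]
force: [0.2, 0.3, 0.5]
width: 0.0449
grip_force: 0.0
time_s: 12.35
ee_pos: [0.5359, -0.0914, 0.3108]
ee_rot: [0.829, 0.559, 0.002, 0.003]
force: [0.2, -0.4, -1.1]
width: 0.0447
grip_force: 0.0
time_s: 12.65
ee_pos: [0.5353, -0.0913, 0.3059]
ee_rot: [0.829, 0.559, -0.001, -0.001]
force: [-0.3, 0.8, -1.2]
width: 0.0451
grip_force: 0.0
marks [0, 25, 50, 75, 100, 150] fit [ 0.5352 -0.0912 -0.2097  0.006 ] rms 0.17 dot moved mm 0.2988770184992116
dial if pads hold 1.746165268735091 F [-0.56858861 -0.05891393  0.64237982] M [0.01213263 0.0511565  0.02564768] j6 -0.0019948616356795365 t 12.7
```

View pics/w8c.png

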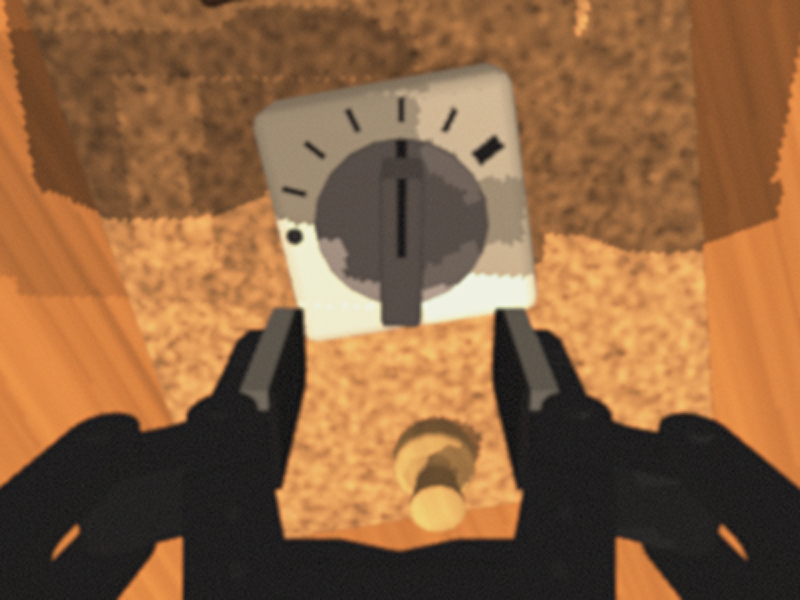

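The pointer at (401,150) lines up exactly with the fourth thin line (20 min) at (401,110), the timer is in its place and the gripper is clear. Handing in.

```bash
python3 -c "
from bench import r
print(r.finish_job())"
```

```text
the job is handed in; nothing more can be done
None
```

The timer was wound to about 2.79 rad, past the 30 min mark, then turned back to about 1.746 rad (20 min) and released. Its 0 min dot moved about 0.3 mm, push readings stayed under 15 N, and the job is handed in at about 13 s, with no verdict returned.

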